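# Sweep shut a row of tube lids

### The arm

A 6-joint arm with a two-finger parallel gripper is mounted at the origin on the work surface. World frame = base frame: x ahead of the robot, y to its left, z up, the work surface at z = 0. Lengths are in mm, angles in degrees, forces in N, time in s.
With the tool pointing down it reaches from about 300 to 850 mm from the base axis. Payload 4.2 kg.
Tool frame: the origin (TCP) lies between the finger pads, 19 mm behind the fingertips; this is the grasp point; z points along the fingers, y is the line along which they close (so a half turn about z gives the same grasp; the last joint's range is limited). The gripper opens to 91 mm and grips with 3 to 60 N. Pads are 32 mm wide; open, the fingers measure 118 mm over their backs; the gripper's body (76 mm by 178 mm) begins 60 mm behind the grasp point.
Start: joints at [75.115, 18.312, 89.639, -0, 72.044, -1.146], TCP at [136.568, 558.561, 232.776] pointing down, gripper open.
Joint ranges: [-177.97, 177.97], [-48.28, 115.42], [12.27, 149.76], [-77.06, 257.06], [2.81, 150.46], [-146.56, 146.56]. Speed limits (degrees/s): [147.25, 147.25, 180, 180, 180, 180].

### API

Orientations are given as [roll, pitch, yaw] about the fixed x, y, z axes, in that order (R = Rz(yaw) Ry(pitch) Rx(roll)).
In Python, from workcell import state, grab_frame, camera_model, workorder gives the robot as it stands.
- The arm moves only by the tool carry_out, never from a script. Its argument "commands" is a list of rows, each a list of 7 numbers: the turn, a rotation vector about the tool's x, y, z in degrees, then the shift along the tool's x, y, z in mm, then the opening, from -1 (shut) to 1 (fully open). In form: [[ax, ay, az, dx, dy, dz, hand], ...]. A call has 1 to 20 rows; each row is the pose to reach, as a shift and turn from the pose commanded when the call began, along the tool's axes at that moment; what a row does not reach only later rows make up. A row lasts 1/10 s, in which the tool goes at most 50 mm and 8.59 degrees, less where a joint would pass 70% of its speed; a pose out of reach is approached as far as the arm can. A call with a gripper value outside its range is refused whole. The fingers move at their own pace and stop on an object; "force" is the grip in N (left out, the last holds). Time passes only in rows, so rows that repeat a pose let the fingers close. It gives the time, the measured TCP pose, the force, the opening and the grip force at its end, in the units of the state.
- state(): the state, without advancing time (a new reading comes with each control period).
- grab_frame(name): name is "side" or "top" or "wrist"; returns the picture (400x640x3 uint8, red, green, blue); there is no depth.
- camera_model(name): a dict with "fx", "fy", "cx", "cy" (pixels), "origin" and "rotation" of the camera in the world; the wrist camera has in their place "mount" (4x4, takes a point from camera to tool coordinates, whose origin is the TCP and whose axes are the flange's). Camera axes: x right, y up, looking along -z (the intrinsics and any distortion apply to the point x, -y, -z); pixel columns grow to the right and rows downward; lengths in mm; the calibration is good to about 2 mm. A picture is of the moment at which its call begins: read the wrist's pose just before it. camera_model takes no time and is no camera call.
- workorder.job_done(): hands the job in; it is judged then, once.
The state is a dict: "time_s": time; "qpos": joint angles; "qvel": joint speeds; "effort": joint torques, N m; "ee_pos": TCP position; "ee_rot": TCP orientation; "force": force on the tool from outside, world axes, zero at the start; "torque": the same for the moment, N m; "gripper_width": finger opening in mm; "gripper_force": force on a finger pad.
Only numpy, scipy, OpenCV 4.12 (cv2) and the standard library are available. Lean on these libraries where they do the work, as an engineer would, in place of code of your own. Each camera call takes 0.05 s, during which the arm holds its last target. There are 200 camera calls.

### The job

Close the five blue flip lids standing open on the tubes in the orange-topped cooler: with the fingers shut, start behind the first lid, on its hinge side, and run the fingertips along the row in one stroke, staying low over the row until the last lid, so that each lid in turn is folded over onto its tube. Then press gently with the fingertips on any lid that is not fully shut. Do not grasp, lift or shove the cooler, and leave its two vials, the blue rack with its yellow lids open, and everything else on the bench as they are.

Things in the scene. Friction and masses are not known exactly. Their poses are not given: they have to be found in the camera images.
- cooler: White bench-top cooler with an orange top, 120 (x) x 240 (y) x 62 mm high, about 0.95 kg, loose on rubber feet; origin: centre of underside, z up. Front row (x = -26 mm): five white tubes in foam-lined wells (a tube sinks 1 mm per 5 N, and springs back; it cannot come out), with blue lids. Back row (x = +26 mm, same y): 13 mm holes 22 mm deep, with two loose vials 22 mm proud
- row (a point): Centre of the top of the middle blue lid when shut: cooler frame x = -26, y = 0, z = 84 mm. The five tubes stand along the cooler's y, at x = -26 and y = -68, -34, 0, 34, 68 mm; rims 25 mm across at z = 80 mm. A shut lid is a 26 mm disc 4 mm thick on the rim, edge bevelled, its tab reaching 16.5 mm from the tube's centre towards +y
- blue_rack: Blue plastic tube rack, 100 (x) x 220 (y) x 50 mm, loose, origin at the centre of its underside. Three like tubes stand fixed in its middle row (x = 0, y = -68, 0, 68 mm) with yellow flip lids standing open; rims at z = 68 mm. To be left alone
- vial_red: Loose clear vial with a red cap, 12 mm across, 44 mm tall, in a back-row hole of the cooler (at y = -34 mm); origin under its foot. Leave alone
- vial_green: Same with a green cap, at y = +34 mm in the cooler's back row. Leave alone
- bottle: Amber reagent bottle with blue cap, 64 mm across, 130 mm tall, standing beyond the racks; origin under its centre. Leave alone
- tip_box: Red pipette-tip box with clear lid, 85 x 122 x 68 mm, origin under its centre. Leave alone
- marker: White marker pen with green cap lying flat, 136 mm long, 13 mm thick; origin under its middle. Leave alone
- timer: Black digital timer lying flat, 62 x 70 x 20 mm, origin under its centre. Leave alone
- pen_cup: Clear cup with four pens, 76 mm across, 155 mm tall over the pens, origin under its centre. Leave alone
- lid1 (a joint): Hinge of blue lid 1 of 5, at cooler y = -68 mm: 0 = fully shut, 1.57 = upright (31 mm above the rim), at most 2.1 rad. Hinged at rim height on the tube's -y side, 14.5 mm from its centre, hinge line along x; it shuts by being pushed over towards +y, then down. Stiff (0.005 N m): it stays at any angle where it is left, no click
- lid2 (a joint): Hinge of blue lid 2 of 5, at cooler y = -34 mm: 0 = fully shut, 1.57 = upright (31 mm above the rim), at most 2.1 rad. Hinged at rim height on the tube's -y side, 14.5 mm from its centre, hinge line along x; it shuts by being pushed over towards +y, then down. Stiff (0.005 N m): it stays at any angle where it is left, no click
- lid3 (a joint): Hinge of blue lid 3 of 5, at cooler y = 0 mm: 0 = fully shut, 1.57 = upright (31 mm above the rim), at most 2.1 rad. Hinged at rim height on the tube's -y side, 14.5 mm from its centre, hinge line along x; it shuts by being pushed over towards +y, then down. Stiff (0.005 N m): it stays at any angle where it is left, no click
- lid4 (a joint): Hinge of blue lid 4 of 5, at cooler y = 34 mm: 0 = fully shut, 1.57 = upright (31 mm above the rim), at most 2.1 rad. Hinged at rim height on the tube's -y side, 14.5 mm from its centre, hinge line along x; it shuts by being pushed over towards +y, then down. Stiff (0.005 N m): it stays at any angle where it is left, no click
- lid5 (a joint): Hinge of blue lid 5 of 5, at cooler y = 68 mm: 0 = fully shut, 1.57 = upright (31 mm above the rim), at most 2.1 rad. Hinged at rim height on the tube's -y side, 14.5 mm from its centre, hinge line along x; it shuts by being pushed over towards +y, then down. Stiff (0.005 N m): it stays at any angle where it is left, no click
- spare1_tab (a point): Tip of the thumb tab of the yellow open lid 1 of 3 on the blue rack (top face, 29 mm from its hinge). Must stay open
- spare2_tab (a point): Tip of the thumb tab of the yellow open lid 2 of 3 on the blue rack (top face, 29 mm from its hinge). Must stay open
- spare3_tab (a point): Tip of the thumb tab of the yellow open lid 3 of 3 on the blue rack (top face, 29 mm from its hinge). Must stay open

How it is judged:
By the outcome, as a careful person would: the job done as asked, in the order asked, and still so for the second after the job is handed in, with the robot touching nothing.
It also fails if it takes over 61 s, if anything falls off the work surface, if the arm or the gripper's body presses on something with over 40 N, if the wrist force passes 120 N, or if a joint passes its speed limit or range.

## Working session

There is one attempt and no reset: what is moved stays moved. The work goes in short steps, Python scripts to look and compute and a tool call to move; the robot and the scene stay as the last step left them, time stands still between calls to the robot, and variables do not carry over. Pictures are saved under pics/ and viewed, at most 10 in all, crops included, and the job is handed in when it is done.

Besides the shell and the picture viewer there is one more tool, called after "Emit:" as name(argument=value, ...), one argument or row to a line, values as JSON. carry_out: Moves the arm, as the interface text tells. Its arguments: {"type":"object","properties":{"commands":{"type":"array"},"force":{"type":"number"}},"required":["commands"]}

```bash
mkdir -p pics
python3 - <<'E'
from workcell import *
import cv2
for n in("top","side"):
    cv2.imwrite(f"pics/{n}0.png",grab_frame(n)[:,:,::-1]); print(n,camera_model(n))
s=state();print(s);print(camera_model("wrist"))
E
```

```text
top {'fx': 444.65354230477124, 'fy': 444.65354230477124, 'cx': 320.88933146807653, 'cy': 202.74733518351334, 'origin': array([ 431.30818813,   21.65148501, 1547.56130043]), 'rotation': array([  6.54223659,  -0.31509543, -91.10933698])}
side {'fx': 448.9202037672089, 'fy': 448.9202037672089, 'cx': 315.9893092195449, 'cy': 197.5211647650833, 'origin': array([ 279.6115894 , -661.63196323,  984.66136078]), 'rotation': array([ 39.57030139,   0.83250267, -26.26572595])}
{'time_s': 0.1, 'qpos': array([ 7.51140044e+01,  1.83471261e+01,  8.96985340e+01, -1.58852869e-03,
        7.20452736e+01, -1.14640349e+00]), 'qvel': array([-0.03267257,  0.02576076, -0.20952692, -0.03882537, -0.01615223,
        0.02866257]), 'effort': array([ 5.25118539e-04, -4.13331985e+01, -2.32511115e+01,  7.29531026e-02,
        4.21947800e-02, -4.11807036e-05]), 'ee_pos': array([136.47118653, 558.13395853, 232.01886112]), 'ee_rot': array([-1.79909054e+02, -3.09238997e-04,  1.66260898e+02]), 'force': array([ 0.28289688, -0.39289002, -0.03392164]), 'torque': array([-7.52723804e-03,  5.87443856e-03, -5.81662713e-05]), 'gripper_force': 0.0, 'gripper_width': 91.41106712190519}
{'fx': 348.75337538718173, 'fy': 348.75337538718173, 'cx': 317.9596179062847, 'cy': 196.60761216652077, 'mount': array([[-7.23414017e-04,  9.57903552e-01,  2.87089292e-01,
         8.15889920e+01],
       [ 9.99999691e-01,  6.04723779e-04,  5.02097225e-04,
        -2.02723742e-01],
       [ 3.07350994e-04,  2.87089566e-01, -9.57903694e-01,
        -1.51920706e+02],
       [ 0.00000000e+00,  0.00000000e+00,  0.00000000e+00,
         1.00000000e+00]])}
```

View pics/top0.png

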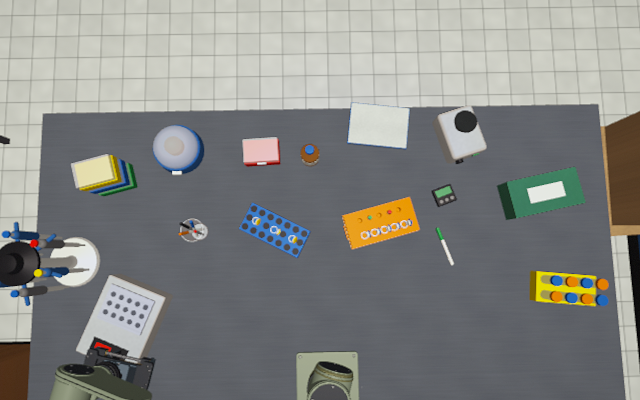

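View pics/side0.png

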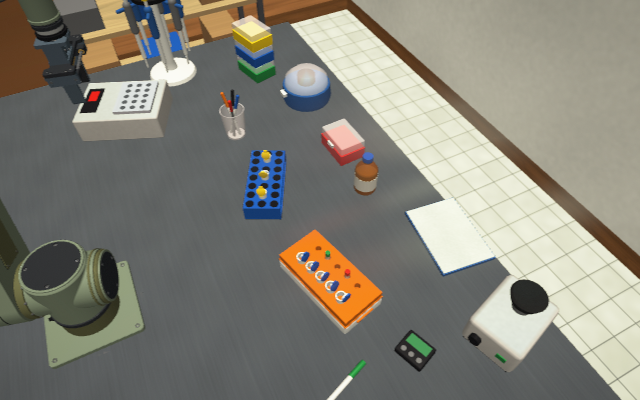

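The top view shows the cooler at about (381,223), its row on the robot's side and +y to the left. The side view shows the open lids at about (303,257) to (343,296). Next I enlarge both.

Run:
```python
import cv2
a=cv2.imread("pics/top0.png")[190:256,336:424];cv2.imwrite("pics/tc.png",cv2.resize(a,None,fx=9,fy=9,interpolation=cv2.INTER_CUBIC))
a=cv2.imread("pics/side0.png")[226:334,274:388];cv2.imwrite("pics/sc.png",cv2.resize(a,None,fx=5.5,fy=5.5,interpolation=cv2.INTER_CUBIC))
```

```text
(no output)
```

View pics/tc.png

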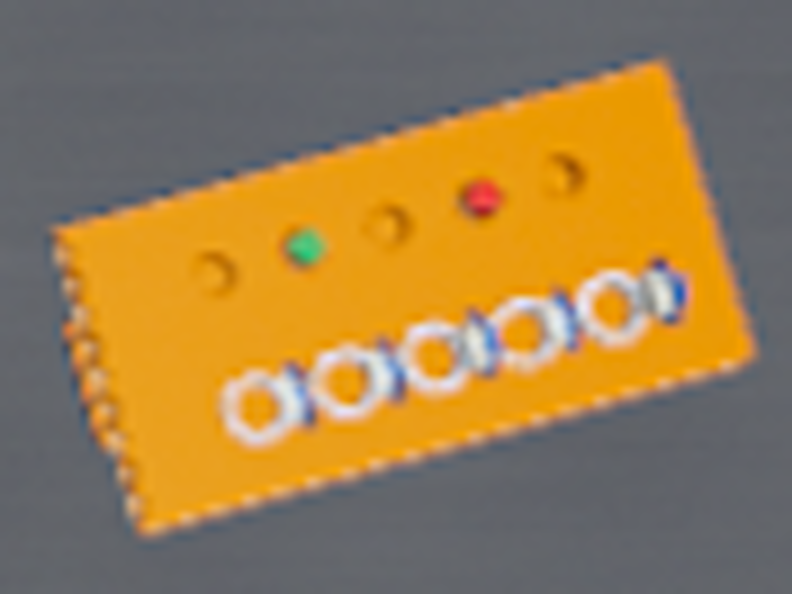

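View pics/sc.png

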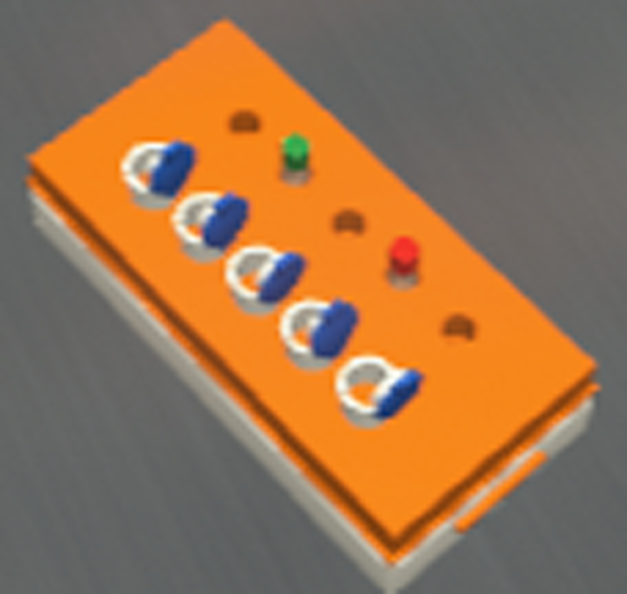

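The crops show the rim centres from (258,408) to (614,307) in the top view and from (152,171) to (369,385) in the side view. All top corners are visible, and lids 1 and 3 lean further back than upright. I fit the pose to both views, leaving the height free.

```bash
cat > h.py <<'E'
import numpy as np
from workcell import *
from scipy.spatial.transform import Rotation as R
from scipy.optimize import least_squares
def proj(n,P):
    c=camera_model(n);p=(np.asarray(P)-c["origin"])@R.from_euler("xyz",c["rotation"],degrees=True).as_matrix()
    return np.c_[c["cx"]+c["fx"]*p[:,0]/-p[:,2],c["cy"]-c["fy"]*p[:,1]/-p[:,2]]
def cooler(v,L): # cooler x,y,z,yaw
    return np.asarray(L)@R.from_euler("z",v[3],degrees=True).as_matrix().T+v[:3]
E
python3 - <<'E'
from h import *
rim=[(-26,y,80) for y in(68,34,0,-34,-68)]; cor=[(60,120,62),(60,-120,62),(-60,-120,62),(-60,120,62)]
un=lambda a,f,o:(np.array(a)+.5)/f-.5+np.array(o)
T=un([(258,408),(349,384),(438,358),(526,332),(614,307),(55,230),(665,62),(757,355),(142,532)],9,(336,190))
S=un([(152,171),(205,221),(259,275),(314,329),(369,385),(228,20),(597,365),(395,540),(30,160)],5.5,(274,226))
L=rim+cor
def f(v,cams="ts",idx=slice(None)):
    P=cooler(v,L)[idx];r=[]
    if "t" in cams:r.append(proj("top",P)-T[idx])
    if "s" in cams:r.append(proj("side",P)-S[idx])
    return np.concatenate(r).ravel()
for c,i in(("ts",slice(None)),("ts",slice(0,5)),("ts",slice(5,9)),("t",slice(None)),("s",slice(None))):
    s=least_squares(f,[400,-150,0,14],args=(c,i),loss="soft_l1");print(c,i,s.x.round(1),np.abs(f(s.x,c,i)).max().round(2))
# separate triangulation of rim points
for k in range(5):
    s=least_squares(lambda p:np.r_[(proj("top",[p])-T[k:k+1]).ravel(),(proj("side",[p])-S[k:k+1]).ravel()],[400,-150,80]);print(s.x.round(1))
E
```

```text
ts slice(None, None, None) [ 532.  -189.3   -3.3   14.7] 1.92
ts slice(0, 5, None) [ 531.5 -190.    -1.5   15. ] 0.4
ts slice(5, 9, None) [ 532.7 -188.2   -5.6   14.6] 1.8
t slice(None, None, None) [ 533.3 -191.9  -17.4   14.7] 0.71
s slice(None, None, None) [ 537.8 -177.3  -26.4   14.7] 0.95
[ 488.9 -130.4   77.1]
[ 497.6 -164.    79.1]
[ 506.5 -197.1   78.5]
[ 515.4 -229.7   78.6]
[ 523.6 -262.3   79. ]
```

Emit:
carry_out(
  commands=[
    [0,0,151.5,-542,-645,-37,-1],
    [0,0,151.5,-542,-645,-37,-1],
    [0,0,151.5,-542,-645,-37,-1],
    [0,0,151.5,-542,-645,-37,-1],
    [0,0,151.5,-542,-645,-37,-1],
    [0,0,151.5,-542,-645,-37,-1],
    [0,0,151.5,-542,-645,-37,-1],
    [0,0,151.5,-542,-645,-37,-1],
    [0,0,151.5,-542,-645,-37,-1],
    [0,0,151.5,-542,-645,-37,-1],
    [0,0,151.5,-542,-645,-37,-1],
    [0,0,151.5,-542,-645,-37,-1],
    [0,0,151.5,-542,-645,-37,-1],
    [0,0,151.5,-542,-645,-37,-1],
    [0,0,151.5,-542,-645,-37,-1],
    [0,0,151.5,-542,-645,-37,-1],
    [0,0,151.5,-542,-645,-37,-1],
    [0,0,151.5,-542,-645,-37,-1],
    [0,0,151.5,-542,-645,-37,-1],
    [0,0,151.5,-542,-645,-37,-1],
  ],
  force=20,
)

```text
time_s: 2.1
ee_pos: [509.4, -196.3, 269.3]
ee_rot: [-179.9, 0.1, 14.9]
force: [-0.3, 0.5, 0.0]
gripper_width: 0.6
gripper_force: 0.0
```

Run:
```python
from h import *
import cv2
s=state();print({k:np.round(s[k],1) for k in("time_s","ee_pos","ee_rot","qpos","gripper_width","force")})
np.save("w1.npy",np.r_[s["ee_pos"],s["ee_rot"]])
a=grab_frame("wrist")[:,:,::-1];cv2.imwrite("pics/w1.png",a)
```

```text
{'time_s': np.float64(2.1), 'ee_pos': array([ 509.4, -196.3,  269.3]), 'ee_rot': array([-1.799e+02,  1.000e-01,  1.490e+01]), 'qpos': array([-22.3,  14.5,  89.7,   0. ,  75.8,  52.8]), 'gripper_width': np.float64(0.6), 'force': array([-0.3,  0.5,  0. ])}
```

View pics/w1.png

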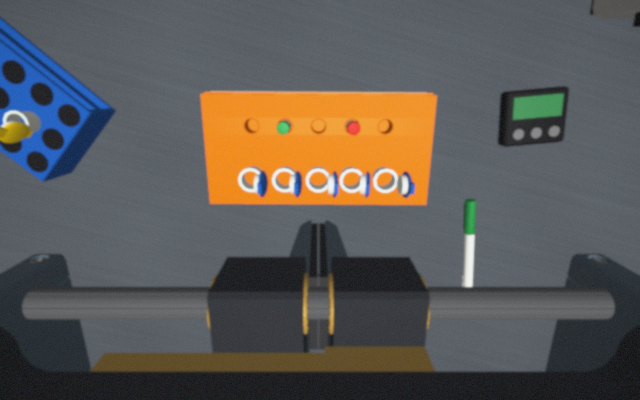

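The wrist view shows the row level at row 181, with rims at columns 251, 285, 319, 352 and 386. The cooler corners are at (202,93), (437,96), (430,205) and (210,205), so the tool is aligned with it. I check this against the fit.

Run:
```python
from h import *
c=camera_model("wrist");M=c["mount"];w=np.load("w1.npy");Rt=R.from_euler("xyz",w[3:],degrees=True).as_matrix()
def wray(uv,z):
    d=Rt@M[:3,:3]@np.array([(uv[0]-c["cx"])/c["fx"],-(uv[1]-c["cy"])/c["fy"],-1]);o=w[:3]+Rt@M[:3,3]
    return o+d*(z-o[2])/d[2]
P=np.array([wray(p,80) for p in[(251,181),(285,181),(319,181),(352,181),(386,181)]]);print(P.round(1))
d=P[0]-P[4];print("pitch",np.linalg.norm(d)/4,"yaw",np.degrees(np.arctan2(-d[0],d[1])),P.mean(0))
C=np.array([wray(p,62) for p in[(202,93),(437,96),(430,205),(210,205)]]);print(C.round(1),C.mean(0))
print("row centre from fits",cooler([532,-189.5,0,14.8],[(-26,0,80)]))
# camera height by two-view: top-view row + wrist: print size ratio
```

```text
[[ 487.5 -132.2   80. ]
 [ 496.2 -165.4   80. ]
 [ 505.  -198.5   80. ]
 [ 513.6 -230.7   80. ]
 [ 522.3 -263.8   80. ]]
pitch 34.020742596334635 yaw 14.854772865288087 [ 504.92637764 -198.11847058   80.        ]
[[ 557.6  -65.    62. ]
 [ 614.3 -290.3   62. ]
 [ 505.6 -322.8   62. ]
 [ 444.4  -92.4   62. ]] [ 530.46164045 -192.63619499   62.        ]
row centre from fits [[ 506.8625919  -196.14158971   80.        ]]
```

Emit:
carry_out(
  commands=[
    [0,0,0,-4,45,0,-1],
    [0,0,0,-4,90,0,-1],
    [0,0,0,-4,132,0,-1],
    [0,0,0,-4,132,40,-1],
    [0,0,0,-4,132,80,-1],
    [0,0,0,-4,132,120,-1],
    [0,0,0,-4,132,145,-1],
    [0,0,0,-4,132,160,-1],
    [0,0,0,-4,132,160,-1],
    [0,0,0,-4,132,160,-1],
  ],
)

```text
time_s: 3.15
ee_pos: [540.0, -324.8, 110.4]
ee_rot: [180.0, -0.0, 14.9]
force: [-0.1, 0.1, 0.4]
gripper_width: 0.9
gripper_force: 0.0
```

Run:
```python
from h import *
import cv2
s=state();print({k:np.round(s[k],2) for k in("time_s","ee_pos","ee_rot","force")})
print(cooler([505.5,-197.5,0,14.85],[(0,-132,0)]))
a=grab_frame("side")[:,:,::-1][200:350,260:430];b=grab_frame("wrist")[:,:,::-1][0:300,150:600]
a=cv2.resize(a,None,fx=2,fy=2,interpolation=cv2.INTER_CUBIC)
cv2.imwrite("pics/pre.png",np.hstack([a,b]))
```

```text
{'time_s': np.float64(3.15), 'ee_pos': array([ 540.04, -324.78,  110.45]), 'ee_rot': array([ 1.7997e+02, -3.0000e-02,  1.4860e+01]), 'force': array([-0.14,  0.07,  0.35])}
[[ 539.33019725 -325.09121347    0.        ]]
```

View pics/pre.png

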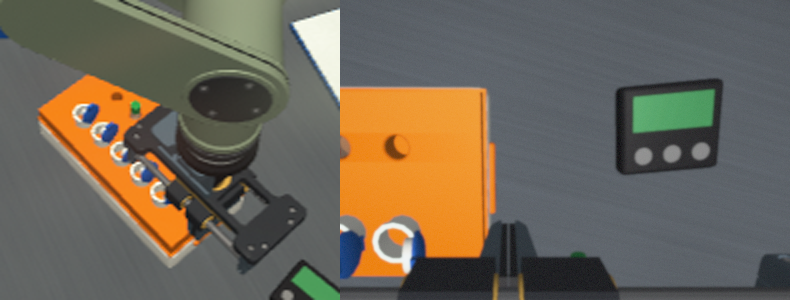

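Emit:
carry_out(
  commands=[
    [0,0,0,0,0,6,-1],
    [0,0,0,0,-8,6,-1],
    [0,0,0,0,-16,6,-1],
    [0,0,0,0,-24,6,-1],
    [0,0,0,0,-32,6,-1],
    [0,0,0,0,-40,6,-1],
    [0,0,0,0,-48,6,-1],
    [0,0,0,0,-56,6,-1],
    [0,0,0,0,-64,6,-1],
    [0,0,0,0,-72,6,-1],
  ],
)

```text
time_s: 4.25
ee_pos: [521.0, -254.9, 103.7]
ee_rot: [-180.0, 0.0, 14.8]
force: [0.1, -0.6, -0.3]
gripper_width: 0.6
gripper_force: 0.5
```

Run:
```python
from h import *
import cv2
s=state();print({k:np.round(s[k],2) for k in("time_s","ee_pos","ee_rot","force")})
a=grab_frame("side")[:,:,::-1][200:350,260:430];b=grab_frame("wrist")[:,:,::-1][0:300,150:600]
a=cv2.resize(a,None,fx=2,fy=2,interpolation=cv2.INTER_CUBIC)
cv2.imwrite("pics/mid.png",np.hstack([a,b]))
```

```text
{'time_s': np.float64(4.25), 'ee_pos': array([ 521.02, -254.94,  103.66]), 'ee_rot': array([-1.7998e+02,  1.0000e-02,  1.4760e+01]), 'force': array([ 0.15, -0.62, -0.3 ])}
```

View pics/mid.png

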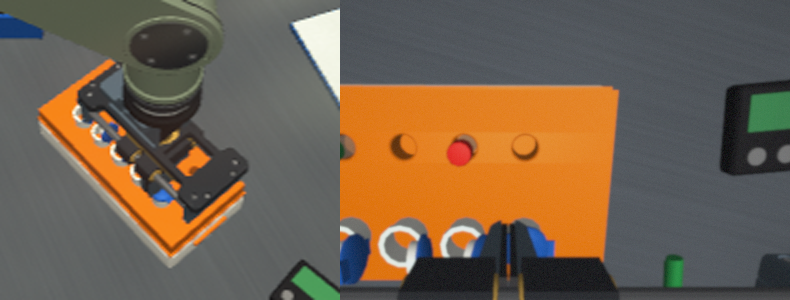

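Lid 1 is folded under the fingertips with almost no force (0.6 N), and the cooler has not moved. I continue the stroke.

Emit:
carry_out(
  commands=[
    [0,0,0,0,-8,0,-1],
    [0,0,0,0,-16,0,-1],
    [0,0,0,0,-24,0,-1],
    [0,0,0,0,-32,0,-1],
    [0,0,0,0,-40,0,-1],
    [0,0,0,0,-48,0,-1],
    [0,0,0,0,-56,0,-1],
    [0,0,0,0,-64,0,-1],
    [0,0,0,0,-72,0,-1],
    [0,0,0,0,-80,0,-1],
  ],
)

```text
time_s: 5.35
ee_pos: [500.8, -177.9, 103.7]
ee_rot: [180.0, -0.0, 14.8]
force: [0.5, -1.1, 0.3]
gripper_width: 0.6
gripper_force: 0.4
```

Emit:
carry_out(
  commands=[
    [0,0,0,0,-8,0,-1],
    [0,0,0,0,-16,0,-1],
    [0,0,0,0,-24,0,-1],
    [0,0,0,0,-32,0,-1],
    [0,0,0,0,-40,0,-1],
    [0,0,0,0,-48,0,-1],
    [0,0,0,0,-56,0,-1],
    [0,0,0,0,-64,0,-1],
    [0,0,0,0,-72,0,-1],
    [0,0,0,0,-80,0,-1],
    [0,0,0,0,-84,0,-1],
    [0,0,0,0,-84,0,-1],
  ],
)

```text
time_s: 6.55
ee_pos: [479.3, -96.6, 103.7]
ee_rot: [-180.0, 0.0, 14.8]
force: [1.1, -1.1, -0.0]
gripper_width: 0.5
gripper_force: 0.0
```

Emit:
carry_out(
  commands=[
    [0,0,0,0,0,-30,-1],
    [0,0,0,0,0,-70,-1],
    [0,0,0,0,0,-110,-1],
    [0,0,0,0,50,-110,-1],
    [0,0,0,0,100,-110,-1],
    [0,0,0,0,100,-110,-1],
    [0,0,0,0,100,-110,-1],
  ],
)

```text
time_s: 7.25
ee_pos: [504.7, -194.7, 213.2]
ee_rot: [-179.9, 0.0, 14.6]
force: [-1.2, -0.6, 1.2]
gripper_width: 0.9
gripper_force: 0.0
```

Run:
```python
from h import *
import cv2
s=state();print({k:np.round(s[k],2) for k in("time_s","ee_pos","ee_rot","force")})
b=grab_frame("wrist")[:,:,::-1];cv2.imwrite("pics/w2.png",cv2.resize(b[100:260,140:500],None,fx=2.2,fy=2.2,interpolation=cv2.INTER_CUBIC))
```

```text
{'time_s': np.float64(7.25), 'ee_pos': array([ 504.73, -194.65,  213.2 ]), 'ee_rot': array([-1.7994e+02,  4.0000e-02,  1.4620e+01]), 'force': array([-1.18, -0.57,  1.17])}
```

View pics/w2.png

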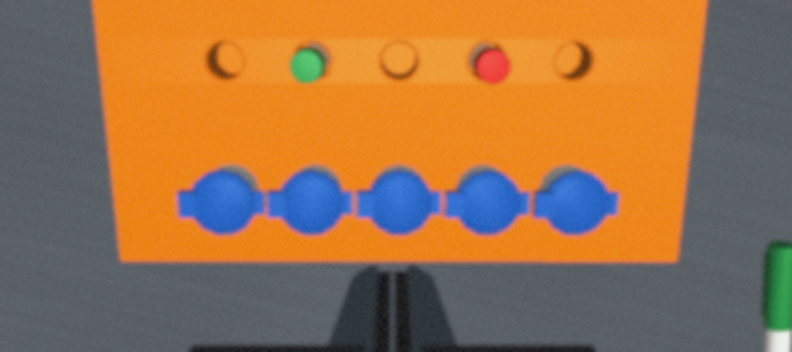

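All five lids are folded over and the vials are in place. They may still be a degree or two open, so I press each one gently, starting with the middle.

Emit:
carry_out(
  commands=[
    [0,0,0,0,0,45,-1],
    [0,0,0,0,0,85,-1],
    [0,0,0,0,0,104,-1],
    [0,0,0,0,0,109,-1],
    [0,0,0,0,0,110,-1],
    [0,0,0,0,0,111,-1],
    [0,0,0,0,0,112,-1],
    [0,0,0,0,0,112,-1],
    [0,0,0,0,0,112,-1],
  ],
)

```text
time_s: 8.2
ee_pos: [505.9, -194.0, 102.7]
ee_rot: [179.9, -0.1, 14.8]
force: [1.0, 1.0, 1.7]
gripper_width: 0.2
gripper_force: 0.9
```

Emit:
carry_out(
  commands=[
    [0,0,0,0,0,0.6,-1],
    [0,0,0,0,0,1.2,-1],
    [0,0,0,0,0,1.2,-1],
    [0,0,0,0,0,1.2,-1],
  ],
)

```text
time_s: 8.6
ee_pos: [505.9, -194.1, 101.6]
ee_rot: [179.9, -0.1, 14.7]
force: [0.4, 1.5, 6.5]
gripper_width: 0.6
gripper_force: 3.3
```

It takes 6.5 N, a gentle press. Next are lids 4 and 5, then 2 and 1, to the same depth.

Emit:
carry_out(
  commands=[
    [0,0,0,0,0,-8,-1],
    [0,0,0,0,-17,-8,-1],
    [0,0,0,0,-34,-8,-1],
    [0,0,0,0,-34,-8,-1],
    [0,0,0,0,-34,-3,-1],
    [0,0,0,0,-34,-1.5,-1],
    [0,0,0,0,-34,-0.7,-1],
    [0,0,0,0,-34,0,-1],
    [0,0,0,0,-34,0,-1],
    [0,0,0,0,-34,0,-1],
  ],
)

```text
time_s: 9.6
ee_pos: [496.4, -160.6, 101.2]
ee_rot: [-179.9, -0.0, 14.7]
force: [-0.8, 3.1, 8.5]
gripper_width: -0.0
gripper_force: 4.2
```

Emit:
carry_out(
  commands=[
    [0,0,0,0,0,-8,-1],
    [0,0,0,0,-17,-8,-1],
    [0,0,0,0,-34,-8,-1],
    [0,0,0,0,-34,-8,-1],
    [0,0,0,0,-34,-3,-1],
    [0,0,0,0,-34,-1.5,-1],
    [0,0,0,0,-34,-0.7,-1],
    [0,0,0,0,-34,0,-1],
    [0,0,0,0,-34,0,-1],
    [0,0,0,0,-34,0,-1],
  ],
)

```text
time_s: 10.6
ee_pos: [487.8, -127.7, 101.2]
ee_rot: [-179.9, -0.0, 14.7]
force: [-1.2, 4.0, 8.9]
gripper_width: 0.2
gripper_force: 4.2
```

Emit:
carry_out(
  commands=[
    [0,0,0,0,0,-10,-1],
    [0,0,0,0,0,-20,-1],
    [0,0,0,0,40,-20,-1],
    [0,0,0,0,80,-20,-1],
    [0,0,0,0,102,-20,-1],
    [0,0,0,0,102,-20,-1],
    [0,0,0,0,102,-8,-1],
    [0,0,0,0,102,-3,-1],
    [0,0,0,0,102,-1.5,-1],
    [0,0,0,0,102,-0.7,-1],
    [0,0,0,0,102,0,-1],
    [0,0,0,0,102,0,-1],
    [0,0,0,0,102,0,-1],
  ],
)

```text
time_s: 11.9
ee_pos: [512.7, -225.7, 101.4]
ee_rot: [-180.0, 0.1, 14.8]
force: [-3.7, 0.2, 8.1]
gripper_width: 0.5
gripper_force: 3.9
```

Emit:
carry_out(
  commands=[
    [0,0,0,0,0,-8,-1],
    [0,0,0,0,17,-8,-1],
    [0,0,0,0,34,-8,-1],
    [0,0,0,0,34,-8,-1],
    [0,0,0,0,34,-3,-1],
    [0,0,0,0,34,-1.5,-1],
    [0,0,0,0,34,-0.7,-1],
    [0,0,0,0,34,0,-1],
    [0,0,0,0,34,0,-1],
    [0,0,0,0,34,0,-1],
  ],
)

```text
time_s: 12.9
ee_pos: [522.5, -260.1, 101.5]
ee_rot: [179.9, -0.0, 14.8]
force: [-1.4, -2.1, 7.5]
gripper_width: 0.6
gripper_force: 3.5
```

Emit:
carry_out(
  commands=[
    [0,0,0,0,0,-20,-1],
    [0,0,0,0,0,-60,-1],
    [0,0,0,0,-20,-110,-1],
    [0,0,0,0,-64,-110,-1],
    [0,0,0,0,-64,-110,-1],
    [0,0,0,0,-64,-110,-1],
  ],
)

```text
time_s: 13.5
ee_pos: [505.4, -196.7, 210.3]
ee_rot: [-180.0, 0.0, 14.9]
force: [-0.3, 0.2, -0.7]
gripper_width: 0.7
gripper_force: 0.0
```

Run:
```python
from h import *
import cv2
s=state();print({k:np.round(s[k],2) for k in("time_s","ee_pos","ee_rot","force")})
b=grab_frame("wrist")[:,:,::-1];a=grab_frame("side")[:,:,::-1][120:350,200:440]
b=cv2.resize(b[100:260,140:500],None,fx=2.2,fy=2.2,interpolation=cv2.INTER_CUBIC)
a=cv2.resize(a,(250,240));z=np.zeros((240,792,3),np.uint8);z[:,:250]=a
t=cv2.resize(grab_frame("top")[:,:,::-1][100:280,170:480],(413,240));z[:,260:673]=t
cv2.imwrite("pics/w3.png",np.vstack([b,z]))
```

```text
{'time_s': np.float64(13.5), 'ee_pos': array([ 505.43, -196.69,  210.29]), 'ee_rot': array([-1.7998e+02,  4.0000e-02,  1.4870e+01]), 'force': array([-0.34,  0.16, -0.69])}
```

View pics/w3.png

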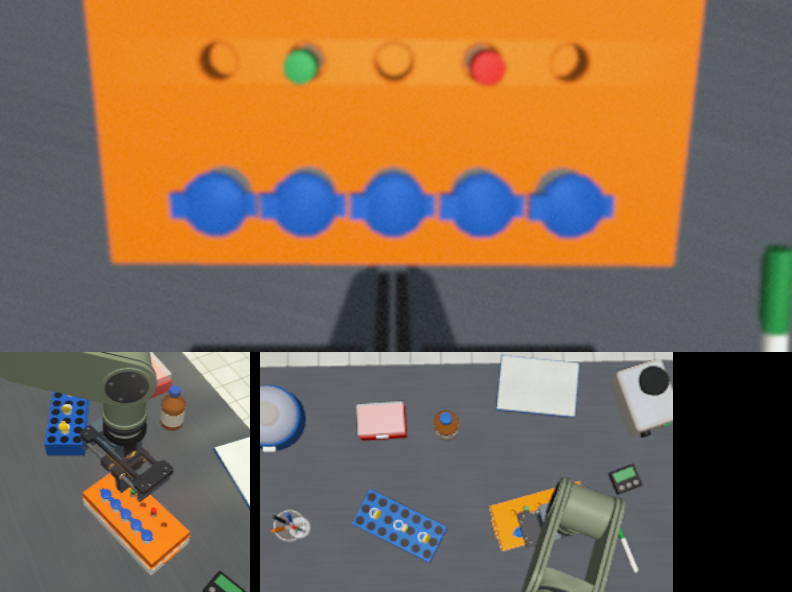

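All five lids are shut, at crop row 203 and columns 215 to 570. The cooler, the vials and the open yellow lids are undisturbed, and the arm is clear, so I hand the job in.

```bash
python3 -c "
from workcell import workorder
print(workorder.job_done())"
```

```text
the job is handed in; nothing more can be done
None
```

I closed all five blue lids in one low stroke and pressed each one gently (about 6 to 9 N); the last pictures show them shut and everything else in place, and I handed the job in at about 13.7 s without getting a verdict back.

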